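Load the microscope's slide carriage and click it into its notch

TASK

Lay the yellow specimen holder flat and centred on the raised black seat of the sliding carriage, lengthwise along the rails, and let go of it. Then take the carriage by its black knob and slide it towards the microscope until you feel its ball drop into the notch, without running on past it. Finish there, still gripping the knob with the carriage held in the notch and the holder lying on its seat; leave the blue holder, the bottle, the jar and the slide box where they are.

Things in the scene. Friction and masses are not known exactly. Their poses are not given: they have to be found in the camera images.
- track: Fixed grey base, 125 x 560 x 30 mm high, lying roughly along y, with two steel rails along its own y axis. Origin on the table below the middle of the rails. The carriage slides along the rails towards the track's own -y, to the microscope. The track is not always squarely set: its yaw varies.
- carriage (a joint): How far the aluminium carriage (70 x 255 mm plate, its top 47 mm above the table) has slid along the track, in m: 0 = fully out at the loading end, growing towards the microscope (track's -y), up to 0.235 at the end stop, past the notch. It slides with 1 to 2 N of drag. Its place at the start varies from 0 to 0.02; the notch lies 0.15 to 0.19 along.
- seat: Two black blocks on the carriage that together make the narrow raised seat: 24 mm wide (x), 64 mm long (y, along the rails, with a 32 mm gap in the middle), 28 mm tall. Origin at the middle of the underside, on the carriage plate; axes parallel to the track's. Moves with the carriage.
- seat_top (a point): Middle of the seat's top, 75 mm above the table: the holder's underside goes here, overhanging the seat by 6 mm on either long side. Axes as the track's.
- knob: Upright black round knob on the carriage, 22 mm diameter, 54 mm tall, from 47 to 101 mm above the table, 180 mm behind the seat (away from the microscope). Origin at the middle of its foot. It is fixed to the carriage and does not turn.
- knob_grip (a point): Point on the knob's axis 36 mm above its foot (83 mm above the table), where to grip it.
- index (a point): Top middle of the white arm with a red line that sticks out of the carriage on its +x side; the spring-loaded steel ball sits below it, running on a steel strip. It is 90 mm behind the seat and 60 mm to the side.
- notch (a point): The notch, an 8 mm gap in the steel strip beside the rails, with an upright orange tab beside it; its place along the track varies with the microscope. Axes as the track's: the y of index in this frame is positive before the notch, 0 in it, negative past it. The ball pulls in with 2 to 3 N over the last 4 mm, then holds; pushing on past takes about 11 N, so 5 N of resistance along the rails tells it is in.
- microscope: Fixed white microscope, about 0.38 m tall, over the microscope end of the track. Origin on the table below its objective; axes as the track's; its column and foot stand at its own -y, 0.18 m and more from the origin. Objective tip 107 mm above the table; a black turret (68 mm diameter) from 153 mm up, the white head (85 mm wide, 20 mm ahead of the origin) from 190 mm up.
- holder_yellow: The yellow specimen holder, loose, 40 to 85 g: origin at the middle of its underside; sizes as under its centre point.
- holder_yellow_center (a point): Centre of the yellow specimen holder: a flat plastic frame 36 mm wide (its x), 84 mm long (its y), 12 mm thick, with a glass slide let into its top. z up. It starts lying on a rest, its underside 32 mm above the table; the rest is 22 mm wide under it, so fingers can straddle holder and rest across the 36 mm. The rest's foot is 50 x 90 x 6 mm.
- holder_blue_center (a point): Centre of the blue specimen holder, the same in size, on a rest of its own: not wanted, to be left alone. Which rest is where varies.
- oil_center (a point): Middle of an amber bottle, 34 mm diameter, 75 mm tall, to be left alone.
- jar_center (a point): Middle of a green glass jar with a white lid, 54 mm diameter, 65 mm tall, to be left alone.
- slide_box_center (a point): Middle of a closed blue slide box, 100 x 75 x 35 mm, to be left alone.
Not all that is in view belongs to the job. Of the things like the holder_yellow, leave any that is green or red; of the rest the larger one is meant.

How it is judged:
By the outcome, as a careful person would: the job done as asked, in the order asked, and still so for the second after the job is handed in, while the arm keeps its last pose, push and grip.
It also fails if it takes over 54 s, if anything falls off the work surface, if the arm or the gripper's body presses on something with over 40 N, if the wrist force passes 120 N, or if a joint passes its speed limit or range.

ROBOT

A 6-joint arm with a two-finger parallel gripper is mounted at the origin on the work surface. World frame = base frame: x ahead of the robot, y to its left, z up, the work surface at z = 0. Lengths are in mm, angles in degrees, forces in N, time in s.
With the tool pointing down it reaches from about 350 to 875 mm from the base axis. Payload 4.2 kg.
Tool frame: the origin (TCP) lies at the very end of the fingers, on their centre line; the grasp point (between the pads) lies 19 mm behind it; z points along the fingers, y is the line along which they close (so a half turn about z gives the same grasp; the last joint's range is limited). The gripper opens to 87 mm and grips with 3 to 60 N. Pads are 19 mm wide; open, the fingers measure 117 mm over their backs; the gripper's body (75 mm by 190 mm) begins 51 mm behind the grasp point.
Start: joints at [87.869, 22.042, 0.453, 0, -68.411, -14.817], TCP at [182.158, 597.844, 222.55] pointing down, gripper open.
Joint ranges: [-179.83, 179.83], [-69.29, 118.12], [-61.27, 80.66], [-181.25, 117.63], [-171.15, -9.14], [-177.46, 177.46]. Speed limits (degrees/s): [159.86, 159.86, 180, 180, 180, 180].

INTERFACE

Orientations are given as [roll, pitch, yaw] about the fixed x, y, z axes, in that order (R = Rz(yaw) Ry(pitch) Rx(roll)).
In Python, from rig import r gives the robot as it stands. The module is installed in compiled form; this text tells all that it offers.
- The arm moves only by the tool jog_arm, never from a script. Its arguments are lists of equal length, an entry for each row: "xyz": the shift along the tool's x, y, z in m, a list of three; "twist": the turn about the tool's z in rad; "jaw": the opening, from -1 (shut) to 1 (fully open). A call has 1 to 5 rows; each row shifts and turns the commanded pose from where the row before left it, along the tool's axes as they then stand; what a row does not reach is not made up. A row lasts 1/12 s, in which the tool goes at most 41.7 mm and 7.16 degrees, less where a joint would pass 70% of its speed; a pose out of reach is approached as far as the arm can. A call is refused whole if a number of a shift passes 0.0417 or a number of a turn 0.125, either way. A call with a gripper value outside its range is refused whole. The fingers move at their own pace and stop on an object; "force" is the grip in N (left out, the last holds). Time passes only in rows, so rows that do not move let the fingers close. It gives the time, the measured TCP pose, the force, the opening and the grip force at its end, in the units of the state.
- r.read_state(): the state, without advancing time (a new reading comes with each control period).
- r.grab_frame(name): name is "side" or "top"; returns a dict with "img" (480x640x3 uint8, blue, green, red), "z_map" (480x640 float32, mm along the optical axis (not along the pixel's ray), 0 where there is no reading), "vfov" (degrees; the focal length in pixels is half the picture's height over the tangent of half this angle, whatever the lens; pixels are square), "cx", "cy" (the principal point, pixels), "pose" (4x4, takes a point from camera to world coordinates). Camera axes: x right, y down, z forward; pixel columns grow to the right and rows downward; lengths in mm; the calibration is good to about 2 mm. A picture is of the moment at which its call begins.
- r.finish_job(): hands the job in; it is judged then, once.
The state is a dict: "t": time; "joint_positions": joint angles; "dq": joint speeds; "effort": joint torques, N m; "tool_pos": TCP position; "tcp_rot": TCP orientation; "wrist_force": force on the tool from outside, world axes, zero at the start; "ft_torque": the same for the moment, N m; "gripper_width": finger opening in mm; "gripper_force": force on a finger pad.
Only numpy, scipy, OpenCV 4.12 (cv2) and the standard library are available. Lean on these libraries where they do the work, as an engineer would, in place of code of your own. Each camera call takes 0.05 s, during which the arm holds its last target. There are 200 camera calls.

## Working session

There is one attempt and no reset: what is moved stays moved. The work goes in short steps, Python scripts to look and compute and a tool call to move; the robot and the scene stay as the last step left them, time stands still between calls to the robot, and variables do not carry over. Pictures are saved under pics/ and viewed, at most 10 in all, crops included, and the job is handed in when it is done.

Besides the shell and the picture viewer there is one more tool, called as a command line: name --pt "numbers of a row" for each row, then --argument value for the rest. jog_arm: Moves the arm, as the interface text tells. Its arguments: {"type":"object","properties":{"xyz":{"type":"array"},"twist":{"type":"array"},"jaw":{"type":"array"},"force":{"type":"number"}},"required":["xyz","twist","jaw"]}

```bash
mkdir -p pics
cat > h.py <<'E'
import numpy as np, cv2, pickle
from rig import r
def grab(n):
    f=r.grab_frame(n); f['f']=240/np.tan(np.radians(f['vfov'])/2); return f
def cloud(f):
    z=f['z_map']; v,u=np.mgrid[:480,:640]
    P=np.stack([(u-f['cx'])/f['f']*z,(v-f['cy'])/f['f']*z,z,np.ones_like(z)],-1)
    return (P@np.array(f['pose']).T)[...,:3]
def ray(f,u,v,h):
    T=np.array(f['pose']); d=T[:3,:3]@[(u-f['cx'])/f['f'],(v-f['cy'])/f['f'],1]
    return T[:3,3]+d*(h-T[2,3])/d[2]
E
python3 - <<'E'
from h import *
for n in('top','side'):
    f=grab(n); pickle.dump(f,open(n+'.pkl','wb')); cv2.imwrite(f'pics/{n}0.png',f['img']); print(n,np.round(f['pose'],2).tolist(),f['f'],f['cx'],f['cy'])
print(r.read_state())
E
```

```text
top [[-0.02, -0.99, 0.12, 443.59], [-1.0, 0.02, 0.01, 109.0], [-0.01, -0.12, -0.99, 1073.19], [0.0, 0.0, 0.0, 1.0]] 559.8583679572922 317.82345943365993 247.20444214419967
side [[0.82, -0.34, 0.45, 108.65], [-0.57, -0.49, 0.66, -552.4], [-0.0, -0.8, -0.6, 658.79], [0.0, 0.0, 0.0, 1.0]] 537.6617449223946 327.8215270018279 236.99189013566496
{'t': 0.1, 'joint_positions': array([ 8.78692157e+01,  2.20867965e+01,  3.87732897e-01, -2.43249687e-02,
       -6.84114436e+01, -1.48168679e+01]), 'dq': array([-0.05248234, -0.06409179,  0.18601363,  0.12793473, -0.02298978,
        0.0391054 ]), 'effort': array([-2.07903245e-04, -3.91687024e+01,  1.87936431e+01,  4.23192546e+00,
        1.34943656e-02, -7.53643599e-05]), 'tool_pos': array([182.01465305, 597.34859294, 221.56776706]), 'tcp_rot': array([ 1.79887386e+02, -6.41075265e-03, -1.69566178e+01]), 'wrist_force': array([-0.1120412 ,  0.00147218,  0.75920278]), 'ft_torque': array([-0.01372393,  0.00210551,  0.00027302]), 'gripper_force': 0.0, 'gripper_width': 86.87373995155471}
```

View pics/top0.png

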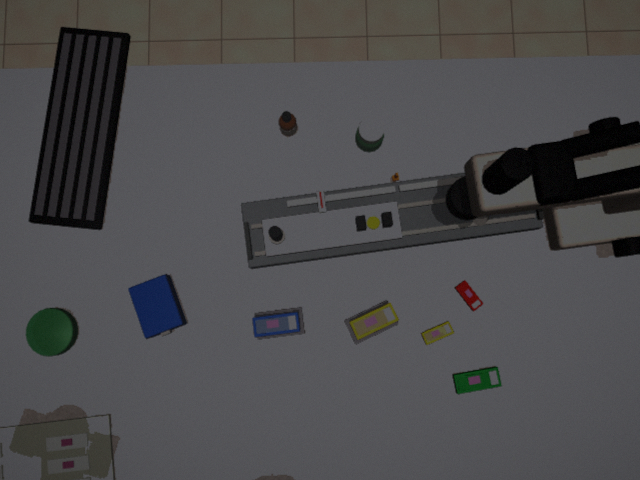

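View pics/side0.png

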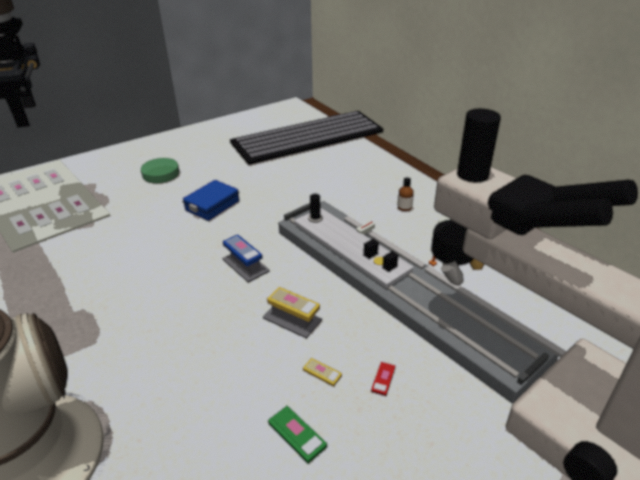

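The top view has four holder-like things besides the blue one: large yellow on a rest (374,321), small yellow (437,333), green (477,380) and red (469,295). Green and red are excluded, and the larger of the two yellows, at (374,321), fits. The carriage seat is at (361,223)/(387,219), the knob at (276,233) and the orange notch tab at (396,177). I'll check the yellow in a crop and measure.

```bash
cat > meas.py <<'E'
from h import *
def yellow(f,h,minA=150):
    hsv=cv2.cvtColor(f['img'],cv2.COLOR_BGR2HSV)
    m=cv2.inRange(hsv,(20,110,60),(35,255,255))
    cs=[c for c in cv2.findContours(m,0,2)[0] if cv2.contourArea(c)>minA]
    for c in cs:
        P=np.array([ray(f,*p,h)[:2] for p in cv2.convexHull(c)[:,0].astype(float)],np.float32)
        (x,y),(w,l),a=cv2.minAreaRect(P)
        b=cv2.boxPoints(((x,y),(w,l),a)); e=max((b[1]-b[0],b[2]-b[1]),key=np.linalg.norm)
        print('yellow',cv2.boundingRect(c),'ctr',np.round([x,y],1),'size',np.round([w,l],1),'long axis',round(np.degrees(np.arctan2(e[1],e[0]))%180,1))
E
python3 - <<'E'
from meas import *
for n in('top','side'):
    f=pickle.load(open(n+'.pkl','rb')); print(n); yellow(f,44 if n=='top' else 44)
    C=cloud(f); hsv=cv2.cvtColor(f['img'],cv2.COLOR_BGR2HSV)
    if n=='top':
        black=hsv[...,2]<45
        for nm,(u0,u1,v0,v1),h in(('blk1',(352,371,212,235),75),('blk2',(377,397,208,231),75),('knob',(262,290,220,246),101)):
            m=np.zeros((480,640),np.uint8); m[v0:v1,u0:u1]=black[v0:v1,u0:u1]
            z=C[...,2]; mm=(m>0)&(abs(z-h)<7)
            v,u=np.nonzero(mm); print(nm,mm.sum(),'cloud',np.round(C[mm].mean(0),1),'ray',np.round(ray(f,(u.min()+u.max())/2,(v.min()+v.max())/2,h),1),'px',u.min(),u.max(),v.min(),v.max())
        o=cv2.inRange(hsv,(3,130,60),(17,255,255)); o[:, :380]=0;o[:,410:]=0;o[:165]=0;o[190:]=0
        v,u=np.nonzero(o); print('tab',len(u),u.mean(),v.mean(),C[o>0].mean(0))
        rd=(cv2.inRange(hsv,(0,120,60),(8,255,255))|cv2.inRange(hsv,(172,120,60),(180,255,255))); rd[:185]=0;rd[215:]=0;rd[:,:310]=0;rd[:,335:]=0
        v,u=np.nonzero(rd); print('red',len(u),u.mean(),v.mean(),C[rd>0].mean(0))
        # plate
        z=C[...,2]; pm=((abs(z-47)<5)&(hsv[...,2]>90)).astype(np.uint8); pm[:200]=0;pm[260:]=0;pm[:,:255]=0;pm[:,410:]=0
        c=max(cv2.findContours(pm,0,2)[0],key=cv2.contourArea); P=np.array([ray(f,*p,47)[:2] for p in c[:,0].astype(float)],np.float32); print('plate',cv2.minAreaRect(P))
    crop=f['img'][150:400,230:500] if n=='top' else f['img'][180:400,220:480]
    cv2.imwrite(f'pics/c_{n}.png',cv2.resize(crop,None,fx=2.2,fy=2.2,interpolation=2)) 
a=cv2.imread('pics/c_top.png');print(a.shape)
E
```

```text
top
yellow (422, 321, 32, 24) ctr [407.5 -98.2] size [24. 55.] long axis 112.5
yellow (350, 303, 49, 37) ctr [430.3  16.3] size [36.1 83.4] long axis 114.2
blk1 124 cloud [607.4  37.3  74.6] ray [607.9  37.3  75. ] px 356 365 215 229
blk2 127 cloud [613.  -10.5  74.5] ray [612.4 -10.6  75. ] px 382 392 212 226
knob 115 cloud [588.9 191.1 100.1] ray [588.8 190.6 101. ] px 269 280 226 238
tab 29 395.2068965517241 177.13793103448276 [698.22632044 -33.0596834   38.83011974]
red 17 320.70588235294116 199.2941176470588 [655.35497952 108.31210062  54.17285019]
plate ((602.2283325195312, 89.2158203125), (65.9908218383789, 251.12551879882812), 6.737475872039795)
side
yellow (268, 296, 51, 26) ctr [414.7   2.7] size [41.4 86.7] long axis 131.7
(550, 594, 3)
```

View pics/c_top.png

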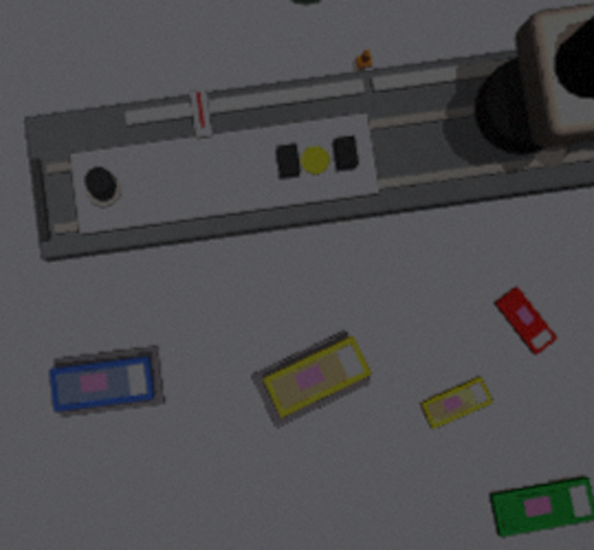

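The crop shows the large yellow holder on its grey rest at crop (317,378). It is clearly bigger (36x83 mm) than the loose small yellow at (457,402) (24x55 mm), so it is the one meant. Next I'll plan the approach.

```bash
cat > plan.py <<'E'
import sys,json; from h import *
from scipy.spatial.transform import Rotation as R
# usage: plan.py x y z yaw [jaw] ; prints rows (tool axes), 5 a call
x,y,z,yaw=map(float,sys.argv[1:5]); s=r.read_state()
p=np.array(s['tool_pos']); rot=R.from_euler('xyz',s['tcp_rot'],degrees=True)
y0=s['tcp_rot'][2]; d=np.array([x,y,z])-p; tw=-((yaw-y0+180)%360-180)
n=int(max(np.ceil(np.linalg.norm(d)/41),np.ceil(abs(tw)/7),1))
print('n',n,'d',d.round(1),'twist',round(tw,2))
rows=[]
for i in range(n):
    Rm=R.from_euler('xyz',[180,0,y0-tw*i/n],degrees=True)
    rows.append((Rm.inv().apply(d/n)/1000).round(4).tolist())
for i in range(0,n,5): print(json.dumps(rows[i:i+5]),'twist each',round(np.radians(tw)/n,4))
E
python3 plan.py 430.3 16.3 130 -65.8
```

```text
n 16 d [ 248.3 -581.   -91.6] twist 48.84
[[0.0254, 0.0302, 0.0057], [0.027, 0.0288, 0.0057], [0.0285, 0.0273, 0.0057], [0.0299, 0.0258, 0.0057], [0.0312, 0.0241, 0.0057]] twist each 0.0533
[[0.0325, 0.0224, 0.0057], [0.0336, 0.0207, 0.0057], [0.0347, 0.0189, 0.0057], [0.0356, 0.017, 0.0057], [0.0365, 0.0151, 0.0057]] twist each 0.0533
[[0.0373, 0.0131, 0.0057], [0.0379, 0.0111, 0.0057], [0.0384, 0.0091, 0.0057], [0.0389, 0.007, 0.0057], [0.0392, 0.0049, 0.0057]] twist each 0.0533
[[0.0394, 0.0028, 0.0057]] twist each 0.0533
```

jog_arm --pt "0.025 0.03 0.006" --pt "0.027 0.029 0.006" --pt "0.0285 0.027 0.006" --pt "0.03 0.026 0.006" --pt "0.031 0.024 0.006" --twist '[0.053, 0.053, 0.053, 0.053, 0.053]' --jaw '[1, 1, 1, 1, 1]'

```text
t: 0.52
tool_pos: [259.6, 414.6, 191.8]
tcp_rot: [179.9, -0.0, -32.3]
wrist_force: [0.5, 0.9, 0.3]
gripper_width: 87.1
gripper_force: 0.0
```

jog_arm --pt "0.0325 0.0225 0.006" --pt "0.0335 0.021 0.006" --pt "0.0345 0.019 0.006" --pt "0.0355 0.017 0.006" --pt "0.0365 0.015 0.006" --twist '[0.053, 0.053, 0.053, 0.053, 0.053]' --jaw '[1, 1, 1, 1, 1]'

```text
t: 0.93
tool_pos: [336.8, 233.3, 162.2]
tcp_rot: [180.0, 0.0, -47.4]
wrist_force: [0.6, 0.5, -0.5]
gripper_width: 86.9
gripper_force: 0.0
```

jog_arm --pt "0.037 0.013 0.005" --pt "0.038 0.011 0.005" --pt "0.0385 0.009 0.005" --pt "0.039 0.007 0.005" --pt "0.039 0.005 0.005" --twist '[0.053, 0.053, 0.053, 0.053, 0.053]' --jaw '[1, 1, 1, 1, 1]'

```text
t: 1.35
tool_pos: [415.2, 52.3, 137.4]
tcp_rot: [-180.0, 0.0, -62.6]
wrist_force: [1.1, 1.4, 0.0]
gripper_width: 87.3
gripper_force: 0.0
```

jog_arm --pt "0.039 0.003 0.005" --pt "0 0 0" --pt "0 0 0" --twist '[0.053, 0, 0]' --jaw '[1, 1, 1]'

```text
t: 1.6
tool_pos: [430.2, 16.1, 131.8]
tcp_rot: [179.9, 0.0, -65.8]
wrist_force: [-0.9, -0.6, 0.1]
gripper_width: 87.0
gripper_force: 0.0
```

jog_arm --pt "0 0 0.028" --pt "0 0 0.028" --pt "0 0 0.028" --pt "0 0 0.028" --pt "0 0 0" --twist '[0, 0, 0, 0, 0]' --jaw '[1, 1, 1, 1, 1]' --force 20

```text
t: 2.02
tool_pos: [426.6, 18.1, 16.7]
tcp_rot: [179.4, 0.0, -65.5]
wrist_force: [-0.3, -0.7, -0.1]
gripper_width: 87.0
gripper_force: 0.0
```

jog_arm --pt "0 0 0" --pt "0 0 0" --pt "0 0 0" --pt "0 0 0" --pt "0 0 0" --twist '[0, 0, 0, 0, 0]' --jaw '[0.3, 0, -0.3, -0.6, -0.6]'

```text
t: 2.43
tool_pos: [431.2, 18.7, 21.9]
tcp_rot: [-179.8, -0.0, -65.5]
wrist_force: [-0.4, -0.6, -0.4]
gripper_width: 61.6
gripper_force: 0.0
```

jog_arm --pt "0 0 0" --pt "0 0 0" --pt "0 0 0" --pt "0 0 0" --pt "0 0 0" --twist '[0, 0, 0, 0, 0]' --jaw '[-1, -1, -1, -1, -1]'

```text
t: 2.85
tool_pos: [430.3, 18.2, 20.6]
tcp_rot: [180.0, -0.0, -65.5]
wrist_force: [-1.4, 0.8, 2.1]
gripper_width: 35.2
gripper_force: 20.0
```

jog_arm --pt "0 0 -0.015" --pt "0 0 -0.025" --pt "0 0 -0.03" --pt "0 0 -0.03" --pt "0 0 -0.02" --twist '[0, 0, 0, 0, 0]' --jaw '[-1, -1, -1, -1, -1]'

```text
t: 3.27
tool_pos: [431.2, 18.5, 143.1]
tcp_rot: [-179.8, -0.0, -65.5]
wrist_force: [0.3, 0.0, -0.5]
gripper_width: 35.7
gripper_force: 20.0
```

```bash
python3 plan.py 609.9 15.1 110 -83.2
python3 - <<'E'
from meas import *
print(r.read_state()['gripper_width'],r.read_state()['tool_pos']); f=grab('top'); cv2.imwrite('pics/t1.png',f['img'])
f=grab('side'); cv2.imwrite('pics/s1.png',f['img'])
E
```

```text
n 5 d [178.7  -3.4 -33.1] twist 17.69
[[0.0154, -0.0322, 0.0066], [0.0134, -0.0331, 0.0066], [0.0113, -0.0339, 0.0066], [0.0092, -0.0345, 0.0066], [0.0071, -0.035, 0.0066]] twist each 0.0617
35.735022622179784 [431.22270136  18.46796335 143.07101389]
```

View pics/s1.png

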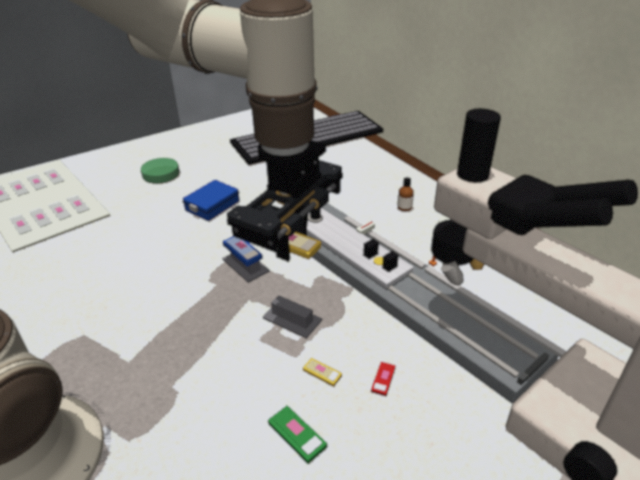

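The picture shows the yellow holder hanging level in the jaws at (305,243), the rest empty at (292,315), and nothing else moved. The gripper body's wide side lies along the closing line, so it stays clear of the microscope.

jog_arm --pt "0.0155 -0.032 0.004" --pt "0.0135 -0.033 0.006" --pt "0.0115 -0.034 0.007" --pt "0.009 -0.0345 0.008" --pt "0.007 -0.035 0.008" --twist '[0.062, 0.062, 0.062, 0.062, 0.062]' --jaw '[-1, -1, -1, -1, -1]'

```text
t: 3.78
tool_pos: [609.6, 14.3, 105.4]
tcp_rot: [179.9, 0.0, -83.5]
wrist_force: [-0.4, 0.6, 0.3]
gripper_width: 36.1
gripper_force: 20.0
```

jog_arm --pt "0 0 0" --pt "0 0 0" --pt "0 0 0" --pt "0 0 0" --twist '[0, 0, 0, 0]' --jaw '[-1, -1, -1, -1]'

```text
t: 4.12
tool_pos: [607.5, 14.5, 107.3]
tcp_rot: [179.9, 0.0, -83.3]
wrist_force: [-0.4, -0.2, 0.3]
gripper_width: 35.7
gripper_force: 20.0
```

```bash
python3 plan.py 609.9 15.1 70 -83.2
python3 - <<'E'
from meas import *
f=grab('side'); cv2.imwrite('pics/s2.png',cv2.resize(f['img'][180:330,240:440],None,fx=3,fy=3,interpolation=2))
E
```

```text
n 1 d [  2.4   0.6 -37.3] twist -0.08
[[-0.0003, -0.0025, 0.0373]] twist each -0.0013
```

View pics/s2.png

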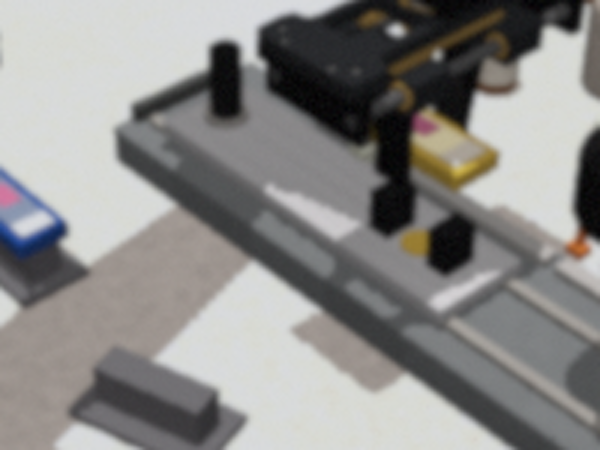

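The crop shows the holder level above the seat, with the seat blocks at crop (392,205) and (451,243) and the orange tab at (578,247). I'll lower it.

jog_arm --pt "0 -0.0025 0.018" --pt "0 0 0.018" --pt "0 0 0" --pt "0 0 0" --pt "0 0 0" --twist '[0, 0, 0, 0, 0]' --jaw '[-1, -1, -1, -1, -1]'

```text
t: 4.58
tool_pos: [611.6, 15.1, 73.1]
tcp_rot: [-179.9, -0.0, -83.2]
wrist_force: [0.4, 0.6, 0.3]
gripper_width: 35.5
gripper_force: 20.0
```

jog_arm --pt "0 0 0" --pt "0 0 0" --pt "0 0 0" --pt "0 0 0" --pt "0 0 0" --twist '[0, 0, 0, 0, 0]' --jaw '[-1, -1, -1, -1, -1]'

```text
t: 5.0
tool_pos: [611.4, 14.9, 71.8]
tcp_rot: [-180.0, 0.0, -83.3]
wrist_force: [0.3, -0.1, -0.7]
gripper_width: 35.9
gripper_force: 20.0
```

jog_arm --pt "0 0 0.003" --pt "0 0 0.002" --pt "0 0 0" --pt "0 0 0" --pt "0 0 0" --twist '[0, 0, 0, 0, 0]' --jaw '[-1, -1, -1, -1, -1]'

```text
t: 5.42
tool_pos: [611.3, 14.9, 66.4]
tcp_rot: [180.0, -0.0, -83.3]
wrist_force: [0.3, 0.6, -0.2]
gripper_width: 36.0
gripper_force: 20.0
```

jog_arm --pt "0 0.001 0.001" --pt "0 0 0.001" --pt "0 0 0.0" --pt "0 0 0" --pt "0 0 0" --twist '[0, 0, 0, 0, 0]' --jaw '[-1, -1, -1, -1, -1]'

```text
t: 5.83
tool_pos: [610.3, 14.8, 64.6]
tcp_rot: [-180.0, -0.0, -83.3]
wrist_force: [-0.8, -0.4, -0.5]
gripper_width: 35.4
gripper_force: 20.0
```

jog_arm --pt "0 0 0.001" --pt "0 0 0" --pt "0 0 0.0" --pt "0 0 0" --twist '[0, 0, 0, 0]' --jaw '[-1, -1, -1, -1]'

```text
t: 6.17
tool_pos: [610.5, 14.8, 63.7]
tcp_rot: [-180.0, -0.0, -83.3]
wrist_force: [-0.4, -0.3, 1.4]
gripper_width: 35.9
gripper_force: 20.0
```

jog_arm --pt "0 0 0.001" --pt "0 0 0" --pt "0 0 0.0" --pt "0 0 0" --twist '[0, 0, 0, 0]' --jaw '[-1, -1, -1, -1]'

```text
t: 6.5
tool_pos: [610.5, 14.8, 63.7]
tcp_rot: [-180.0, -0.0, -83.3]
wrist_force: [-0.8, -0.3, 5.4]
gripper_width: 35.9
gripper_force: 20.0
```

Contact with the seat: 5.4 N upward and no further descent. I'll release slowly, then lift.

jog_arm --pt "0 0 0" --pt "0 0 0" --pt "0 0 0" --pt "0 0 0" --pt "0 0 0" --twist '[0, 0, 0, 0, 0]' --jaw '[-0.1, 0.0, 0.2, 0.4, 0.5]'

```text
t: 6.92
tool_pos: [610.2, 14.8, 62.3]
tcp_rot: [180.0, -0.0, -83.3]
wrist_force: [-0.4, 1.0, -0.7]
gripper_width: 56.0
gripper_force: 0.0
```

jog_arm --pt "0 0 0" --pt "0 0 0" --pt "0 0 -0.02" --pt "0 0 -0.03" --pt "0 0 -0.03" --twist '[0, 0, 0, 0, 0]' --jaw '[0.6, 0.6, 0.6, 0.6, 0.6]'

```text
t: 7.33
tool_pos: [609.5, 14.6, 142.4]
tcp_rot: [179.8, -0.0, -83.3]
wrist_force: [1.3, 0.2, 0.6]
gripper_width: 69.5
gripper_force: 0.0
```

```bash
python3 plan.py 588.8 190.6 143 -83.2
```

```text
n 5 d [-20.7 176.    0.6] twist -0.1
[[-0.0355, 0.0, -0.0001], [-0.0355, -0.0, -0.0001], [-0.0355, -0.0, -0.0001], [-0.0355, -0.0, -0.0001], [-0.0355, -0.0, -0.0001]] twist each -0.0003
```

jog_arm --pt "-0.0355 0 0" --pt "-0.0355 0 0" --pt "-0.0355 0 0" --pt "-0.0355 0 0" --pt "-0.0355 0 0" --twist '[0, 0, 0, 0, 0]' --jaw '[0.6, 0.6, 0.6, 0.6, 0.6]'

```text
t: 7.75
tool_pos: [589.2, 192.5, 142.8]
tcp_rot: [-180.0, 0.0, -83.3]
wrist_force: [0.6, 0.8, 0.3]
gripper_width: 69.6
gripper_force: 0.0
```

jog_arm --pt "0 0 0" --pt "0 0 0" --pt "0 0 0" --pt "0 0 0" --twist '[0, 0, 0, 0]' --jaw '[0.6, 0.6, 0.6, 0.6]'

```text
t: 8.08
tool_pos: [589.6, 190.0, 142.4]
tcp_rot: [180.0, -0.0, -83.4]
wrist_force: [-0.1, -0.6, -0.2]
gripper_width: 69.4
gripper_force: 0.0
```

```bash
python3 - <<'E'
from meas import *
f=grab('top'); yellow(f,87); cv2.imwrite('pics/t3.png',cv2.resize(f['img'][150:290,230:490],None,fx=3,fy=3,interpolation=2))
f=grab('side'); yellow(f,87); cv2.imwrite('pics/s3.png',cv2.resize(f['img'][150:330,240:440],None,fx=3,fy=3,interpolation=2))
E
python3 plan.py 588.8 190.6 64 -83.2
```

```text
yellow (421, 321, 33, 24) ctr [409.  -89.5] size [23.  52.7] long axis 112.5
yellow (350, 206, 49, 26) ctr [611.4  13.6] size [35.8 83.6] long axis 96.9
yellow (359, 230, 45, 35) ctr [593.7   6.7] size [60.  92.3] long axis 96.6
n 2 d [ -0.9   0.8 -78.6] twist -0.2
[[-0.0005, 0.0004, 0.0393], [-0.0005, 0.0004, 0.0393]] twist each -0.0017
```

View pics/s3.png

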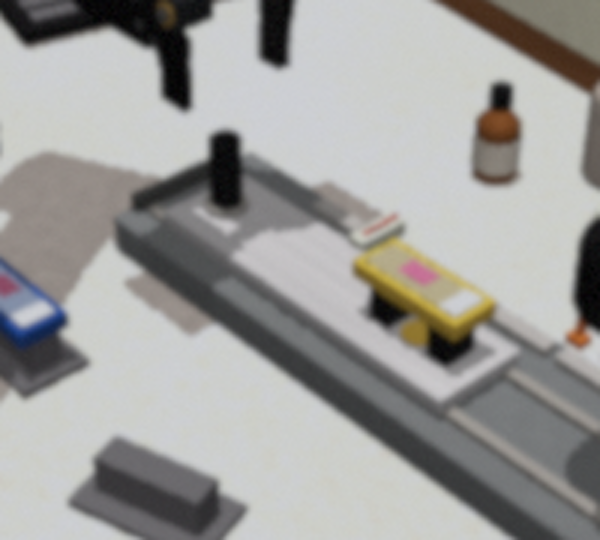

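The crop shows the holder lying flat on both seat blocks. It measures (611.4, 13.6) at 96.9° against the seat's (610.1, 13.4) at 96.8°, so it is centred. Next is the knob.

jog_arm --pt "0 0.0005 0.026" --pt "0 0 0.026" --pt "0 0 0.026" --pt "0 0 0" --pt "0 0 0" --twist '[0, 0, 0, 0, 0]' --jaw '[0.6, 0.6, 0.6, 0.6, 0.6]' --force 40

```text
t: 8.6
tool_pos: [588.7, 189.6, 63.7]
tcp_rot: [179.8, -0.1, -83.4]
wrist_force: [0.0, 0.5, 1.1]
gripper_width: 69.7
gripper_force: 0.0
```

jog_arm --pt "0 0 0" --pt "0 0 0" --pt "0 0 0" --pt "0 0 0" --pt "0 0 0" --twist '[0, 0, 0, 0, 0]' --jaw '[0.2, -0.1, -0.4, -0.6, -0.8]'

```text
t: 9.02
tool_pos: [589.5, 191.3, 65.6]
tcp_rot: [-179.9, 0.0, -83.3]
wrist_force: [0.3, 0.7, -1.1]
gripper_width: 44.1
gripper_force: 0.0
```

jog_arm --pt "0 0 0" --pt "0 0 0" --pt "0 0 0" --pt "0 0 0" --pt "0 0 0" --twist '[0, 0, 0, 0, 0]' --jaw '[-1, -1, -1, -1, -1]'

```text
t: 9.43
tool_pos: [589.0, 191.0, 64.6]
tcp_rot: [180.0, -0.0, -83.3]
wrist_force: [-0.5, 0.8, 0.4]
gripper_width: 21.0
gripper_force: 40.0
```

jog_arm --pt "0.002 0 0" --pt "0.004 0 0" --pt "0.006 0 0" --pt "0.007 0 0" --pt "0.007 0 0" --twist '[0, 0, 0, 0, 0]' --jaw '[-1, -1, -1, -1, -1]'

```text
t: 9.85
tool_pos: [592.1, 164.7, 64.6]
tcp_rot: [-180.0, 0.0, -83.3]
wrist_force: [-1.9, 2.6, 1.0]
gripper_width: 20.9
gripper_force: 40.0
```

jog_arm --pt "0.007 0 0" --pt "0.007 0 0" --pt "0.007 0 0" --pt "0.007 0 0" --pt "0.007 0 0" --twist '[0, 0, 0, 0, 0]' --jaw '[-1, -1, -1, -1, -1]'

```text
t: 10.27
tool_pos: [596.3, 129.5, 64.6]
tcp_rot: [180.0, -0.0, -83.3]
wrist_force: [-2.3, 2.6, 2.6]
gripper_width: 21.0
gripper_force: 40.0
```

jog_arm --pt "0.007 0 0" --pt "0.007 0 0" --pt "0.007 0 0" --pt "0.007 0 0" --pt "0.007 0 0" --twist '[0, 0, 0, 0, 0]' --jaw '[-1, -1, -1, -1, -1]'

```text
t: 10.68
tool_pos: [600.4, 95.0, 64.6]
tcp_rot: [-180.0, -0.0, -83.3]
wrist_force: [-2.1, 2.8, 2.4]
gripper_width: 20.7
gripper_force: 40.0
```

jog_arm --pt "0.006 0 0" --pt "0.004 0 0" --pt "0.002 0 0" --pt "0 0 0" --pt "0 0 0" --twist '[0, 0, 0, 0, 0]' --jaw '[-1, -1, -1, -1, -1]'

```text
t: 11.1
tool_pos: [601.8, 83.1, 64.6]
tcp_rot: [180.0, -0.0, -83.3]
wrist_force: [-0.5, -0.9, 0.7]
gripper_width: 21.2
gripper_force: 40.0
```

Run:
```python
from meas import *
print(r.read_state()['tool_pos'],r.read_state()['wrist_force'])
f=grab('top'); yellow(f,87); cv2.imwrite('pics/t4.png',cv2.resize(f['img'][140:280,300:500],None,fx=4,fy=4,interpolation=2))
```

```text
[601.76272014  83.12569152  64.5550987 ] [-0.47843168 -0.93487014  0.69351022]
yellow (422, 321, 32, 24) ctr [409.  -89.5] size [23.  52.7] long axis 112.5
yellow (410, 200, 45, 24) ctr [623.6 -89.5] size [36.  74.6] long axis 97.1
```

View pics/t4.png

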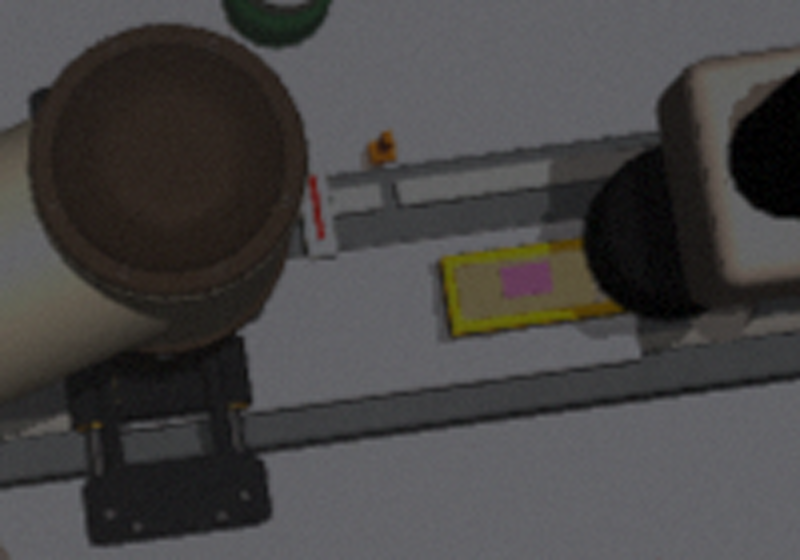

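The crop shows the index's red line at crop (318,208) and the notch gap at (389,192), about 35 mm further on, with the holder still on its seat. I'll slow down.

jog_arm --pt "0.002 0 0" --pt "0.004 0 0" --pt "0.004 0 0" --pt "0.004 0 0" --pt "0.004 0 0" --twist '[0, 0, 0, 0, 0]' --jaw '[-1, -1, -1, -1, -1]'

```text
t: 11.57
tool_pos: [603.9, 65.7, 64.6]
tcp_rot: [-180.0, 0.0, -83.3]
wrist_force: [-3.0, 2.3, 1.9]
gripper_width: 21.1
gripper_force: 40.0
```

jog_arm --pt "0.002 0 0" --pt "0.002 0 0" --pt "0.001 0 0" --pt "0.001 0 0" --pt "0.001 0 0" --twist '[0, 0, 0, 0, 0]' --jaw '[-1, -1, -1, -1, -1]'

```text
t: 11.98
tool_pos: [604.7, 58.7, 64.6]
tcp_rot: [-180.0, -0.0, -83.3]
wrist_force: [-1.1, 0.8, 1.9]
gripper_width: 20.9
gripper_force: 40.0
```

Run:
```python
from meas import *
f=grab('top'); hsv=cv2.cvtColor(f['img'],cv2.COLOR_BGR2HSV); C=cloud(f)
rd=cv2.inRange(hsv,(0,120,60),(8,255,255))|cv2.inRange(hsv,(172,120,60),(180,255,255))
rd[:183]=0;rd[206:]=0;rd[:,:376]=0;rd[:,404:]=0
v,u=np.nonzero(rd); a=ray(f,u.mean(),v.mean(),57); print(len(u),u.mean(),v.mean(),C[rd>0].mean(0),a)
# gap in strip: from first image
g=pickle.load(open('top.pkl','rb')); n=ray(g,397.3,188,33); print('gap',n)
print('along', (a-n)[:2]@np.array([-0.118,0.993]))
print(g['img'][185:192,390:405].max(2))
```

```text
5 392.6 195.8 [643.95830112 -15.55429901 125.90852839] [658.65136706 -24.53315089  57.        ]
gap [678.582048 -37.088862  33.      ]
along 14.819641476112862
[[63 65 63 63 63 60 58 58 55 69 82 84 86 87 87]
 [74 77 83 83 76 63 56 58 43 72 88 89 87 89 88]
 [89 87 87 90 82 65 57 56 42 69 85 89 85 86 86]
 [88 87 87 87 89 70 58 57 42 55 83 88 89 88 89]
 [88 88 88 88 92 72 59 60 47 49 79 88 86 86 90]
 [91 90 89 90 90 77 63 61 59 51 70 78 75 75 74]
 [90 86 81 80 79 71 56 56 57 39 48 54 49 39 40]]
```

jog_arm --pt "0.001 0 0" --pt "0.0015 0 0" --pt "0.0015 0 0" --pt "0.001 0 0" --pt "0.001 0 0" --twist '[0, 0, 0, 0, 0]' --jaw '[-1, -1, -1, -1, -1]'

```text
t: 12.45
tool_pos: [605.4, 52.9, 64.6]
tcp_rot: [-180.0, -0.0, -83.3]
wrist_force: [-1.0, 1.1, 2.5]
gripper_width: 21.1
gripper_force: 40.0
```

jog_arm --pt "0.0005 0 0" --pt "0.0005 0 0" --pt "0.0005 0 0" --pt "0.0005 0 0" --twist '[0, 0, 0, 0]' --jaw '[-1, -1, -1, -1]'

```text
t: 12.78
tool_pos: [605.6, 50.9, 64.6]
tcp_rot: [-180.0, -0.0, -83.3]
wrist_force: [-0.7, 0.2, 1.7]
gripper_width: 21.1
gripper_force: 40.0
```

jog_arm --pt "0.0005 0 0" --pt "0.0005 0 0" --pt "0.0005 0 0" --twist '[0, 0, 0]' --jaw '[-1, -1, -1]'

```text
t: 13.03
tool_pos: [605.8, 49.3, 64.6]
tcp_rot: [-180.0, -0.0, -83.3]
wrist_force: [-0.2, 0.3, 2.0]
gripper_width: 21.2
gripper_force: 40.0
```

jog_arm --pt "0.0005 0 0" --pt "0.0005 0 0" --twist '[0, 0]' --jaw '[-1, -1]'

```text
t: 13.2
tool_pos: [605.9, 48.2, 64.6]
tcp_rot: [180.0, -0.0, -83.3]
wrist_force: [0.1, -1.0, 1.7]
gripper_width: 21.1
gripper_force: 40.0
```

jog_arm --pt "0.0005 0 0" --pt "0.0005 0 0" --twist '[0, 0]' --jaw '[-1, -1]'

```text
t: 13.37
tool_pos: [606.0, 47.1, 64.6]
tcp_rot: [180.0, -0.0, -83.3]
wrist_force: [0.0, -1.5, 1.0]
gripper_width: 21.0
gripper_force: 40.0
```

The force has turned negative, so the ball is pulling in. I'll creep forward.

jog_arm --pt "0.0005 0 0" --pt "0.0005 0 0" --twist '[0, 0]' --jaw '[-1, -1]'

```text
t: 13.53
tool_pos: [606.1, 46.5, 64.6]
tcp_rot: [-180.0, 0.0, -83.3]
wrist_force: [-1.4, 1.1, 2.8]
gripper_width: 21.2
gripper_force: 40.0
```

jog_arm --pt "0.0005 0 0" --pt "0 0 0" --twist '[0, 0]' --jaw '[-1, -1]'

```text
t: 13.7
tool_pos: [606.2, 46.3, 64.6]
tcp_rot: [-180.0, 0.0, -83.3]
wrist_force: [-0.3, 0.5, 1.8]
gripper_width: 20.7
gripper_force: 40.0
```

jog_arm --pt "0.0005 0 0" --pt "0 0 0" --twist '[0, 0]' --jaw '[-1, -1]'

```text
t: 13.87
tool_pos: [606.2, 46.1, 64.6]
tcp_rot: [-180.0, 0.0, -83.3]
wrist_force: [-0.7, 2.6, 1.4]
gripper_width: 20.9
gripper_force: 40.0
```

Resistance is rising while the advance stalls.

jog_arm --pt "0.0005 0 0" --pt "0 0 0" --twist '[0, 0]' --jaw '[-1, -1]'

```text
t: 14.03
tool_pos: [606.2, 45.8, 64.6]
tcp_rot: [-180.0, 0.1, -83.3]
wrist_force: [-3.2, 5.0, 1.9]
gripper_width: 21.0
gripper_force: 40.0
```

That is 5.3 N along the rails at 146 mm of travel, which matches the estimated notch position. I'll hold and verify.

jog_arm --pt "0 0 0" --pt "0 0 0" --pt "0 0 0" --pt "0 0 0" --pt "0 0 0" --twist '[0, 0, 0, 0, 0]' --jaw '[-1, -1, -1, -1, -1]'

```text
t: 14.45
tool_pos: [606.2, 45.8, 64.6]
tcp_rot: [-180.0, 0.0, -83.3]
wrist_force: [-1.5, 4.7, 2.7]
gripper_width: 21.0
gripper_force: 40.0
```

Run:
```python
from meas import *
f=grab('side'); g=grab('top'); a=cv2.resize(f['img'][200:350,300:500],None,fx=2,fy=2,interpolation=2); b=cv2.resize(g['img'][130:280,330:530],None,fx=2,fy=2,interpolation=2)
cv2.imwrite('pics/fin.png',np.hstack([a,b]))
```

```text
(no output)
```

View pics/fin.png

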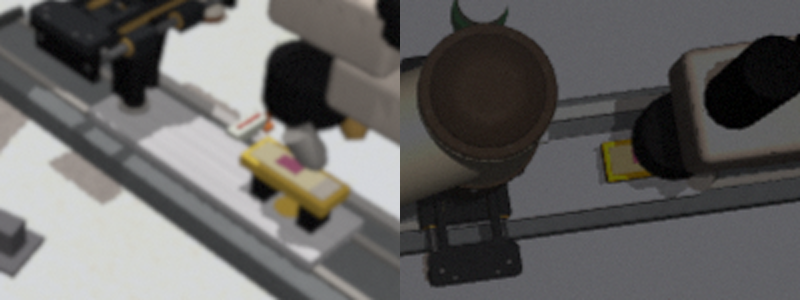

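The picture shows the index's red line (248,122) at the orange tab (268,125), the holder flat on its seat under the objective (295,178), and the knob gripped. I'm handing it in.

```bash
python3 -c "
from rig import r
print(r.finish_job())"
```

```text
the job is handed in; nothing more can be done
None
```

The yellow holder is lying flat and centred on the seat, and the carriage is held in the notch (about 5 N of resistance at 146 mm of travel) with the knob still gripped; the job was handed in at about 14.5 s, and the result of the judging was not shown.

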